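# Prove the stop button, then hold a lens tube in the curing V-block

### The arm

A 6-joint arm with a two-finger parallel gripper is mounted at the origin on a cart in front of the work surface, level with it; the furniture and walls round the work are solid. World frame = base frame: x ahead of the robot, y to its left, z up, the work surface at z = 0. Lengths are in m, angles in rad, forces in N, time in s.
With the tool pointing down it reaches from about 0.3 to 0.825 m from the base axis. Payload 5.4 kg.
Tool frame: the origin (TCP) lies on the centre line of the jaws, within the pads' length; the fingertips stand 14 mm ahead of it and the grasp point (between the pads) lies 5 mm behind it; z points along the fingers, y is the line along which they close (so a half turn about z gives the same grasp; the last joint's range is limited). The gripper opens to 92 mm and grips with 3 to 60 N. Pads are 20 mm wide; open, the fingers measure 128 mm over their backs; the gripper's body (75 mm by 189 mm) begins 69 mm behind the grasp point.
Start: joints at [0.912, 0.158, 1.597, -0, 1.386, -0.21], TCP at [0.249, 0.518, 0.229] pointing down, gripper open.
Joint ranges: [-2.91, 2.91], [-0.94, 2.29], [0.18, 2.7], [-1.29, 4.43], [0.17, 2.64], [-3, 3]. Speed limits (rad/s): [2.57, 2.57, 3.14, 3.14, 3.14, 3.14].

### API

Orientations are given as [roll, pitch, yaw] about the fixed x, y, z axes, in that order (R = Rz(yaw) Ry(pitch) Rx(roll)).
In Python, from station import ctrl gives the robot as it stands.
- The arm moves only by the shell command python3 -m handwheel 'ROWS' [OPENING] [FORCE]. ROWS is text: rows parted by semicolons, each of 4 numbers parted by spaces: the shift along the tool's x, y, z in mm, then the turn about the tool's z in rad. A call has exactly 10 rows; each row shifts and turns the commanded pose from where the row before left it, along the tool's axes as they then stand; what a row does not reach is not made up. A row lasts 1/12 s, in which the tool goes at most 41.7 mm and 7.16 degrees, less where a joint would pass 70% of its speed; a pose out of reach is approached as far as the arm can. A call is refused whole if a number of a shift passes 41.7 or a number of a turn 0.125, either way. A call with a gripper value outside its range is refused whole. OPENING is the closure, from -1 (fully open) to 1 (shut), set as the call begins (- or left out, the last holds). The fingers move at their own pace and stop on an object; FORCE is the grip in N (left out, the last holds). Time passes only in rows, so rows that do not move let the fingers close, or fill a call up. It gives the time, the measured TCP pose, the force, the opening and the grip force at its end, in the units of the state.
- ctrl.get_state(): the state, without advancing time (a new reading comes with each control period).
- ctrl.capture(name): name is "scene" or "top"; returns the picture (400x640x3 uint8, blue, green, red); there is no depth.
- ctrl.camera_model(name): a dict with "vertical_fov" (degrees; the focal length in pixels is half the picture's height over the tangent of half this angle, whatever the lens; pixels are square), "cx", "cy" (the principal point, pixels), "T" (4x4, takes a point from camera to world coordinates). Camera axes: x right, y down, z forward; pixel columns grow to the right and rows downward; lengths in m; the calibration is good to about 2 mm. A picture is of the moment at which its call begins. camera_model takes no time and is no camera call.
- ctrl.sign_off(): hands the job in; it is judged then, once.
The state is a dict: "clock": time; "qpos": joint angles; "dq": joint speeds; "joint_torque": joint torques, N m; "ee_pos": TCP position; "orientation": TCP orientation; "ft_force": force on the tool from outside, world axes, zero at the start; "torque": the same for the moment, N m; "grip_width": opening from 0.0 (shut) to 1.0 (fully open); "grip_force": force on a finger pad.
Only numpy, scipy, OpenCV 4.12 (cv2) and the standard library are available. Lean on these libraries where they do the work, as an engineer would, in place of code of your own. Each camera call takes 0.05 s, during which the arm holds its last target. There are 200 camera calls.

### The job

Before the freshly bonded lens tube goes under the UV lamp, prove the curing unit's stop: push its mushroom button in until it latches, then twist the head clockwise so that it springs back out. Then lay the lens tube in the unit's V-block, its wide collar just off the end of the block and facing the lamp, and press it down firmly onto both faces of the V without ramming it; finish while still holding it pressed there. Leave the other things on the desk where they lie.

Things in the scene. Friction and masses are not known exactly. Their poses are not given: they have to be found in the camera images.
- cure_unit: UV curing unit, fixed: grey base plate 188 x 84 mm, top at z = 20 mm. Origin on the desk under the plate's middle; +x runs along the V-block towards the lamp (away from the robot), z up. Steel V-block at the robot's end, x = -86 to -10 mm; grey lamp housing at the far end, x = 40 to 92 mm, 78 mm wide, flat top at z = 74 mm, stop button on its top at x = 66 mm, y = 0
- v_mid (a point): where the tube's middle belongs when seated: above the V-block's middle, on the axis of a 30 mm tube that lies on both faces (unit frame x = -48, y = 0, z = 52 mm; unit's axes). It leaves 4 mm between block and collar (0 to 12 mm is fine; the collar must not ride on the block)
- v_base (a point): V bottom line under v_mid, z = 31 mm. The V-block is two saddles, each 16 mm long, with a 44 mm gap between (v_mid +-22 mm along x) with room for fingers down to z = 30 mm. 90 degree V open upward, 30 mm wide at the saddles' top, z = 46 mm; saddles 52 mm wide overall
- lamp (a point): centre of the dark lamp nozzle's front (37 mm dia.), which points along the V's axis at the V-block: unit frame x = 26 mm, z = 52 mm, 36 mm past the end of the block
- v_left: the V face on the unit's +y side (both saddles), steel, 45 degrees; origin on the desk under v_mid
- v_right: the V face on the unit's -y side (both saddles), steel, 45 degrees; origin on the desk under v_mid
- stop_top (a point): centre of the top of the mushroom head of the stop button: round, 38 mm dia., 14 mm thick; the top is at z = 102 mm when out; 9 mm below the head when out (1 mm when fully in) is the top of a 32 mm dia. collar, 5 mm high, on the housing's top
- stop_push (a joint): how far the stop button is pushed in, m: 0 out, 0.008 fully in. Spring: 1.5 N at the start, about 5 N fully in. Pushed past 0.0067 it latches by itself and then stays at about 0.0045 when let go, until the head is twisted; pushing alone never frees it
- stop_turn (a joint): turn of the mushroom head, rad, clockwise seen from above: 0 at rest to 1.1 at its stop. The latch lets go at about 0.5; the head then springs out (a tight grip may hold it down until the fingers open). Light return spring (0.03 N m) back to 0
- lens_tube: lens tube, loose, 0.14 kg, lying: plain metal tube 30 mm dia., 84 mm long, with a wider black knurled lens collar (36 mm dia., 16 mm long) on one end. Origin on the axis in the middle of the 84 mm tube; +x along the axis towards the collar. It lies with its axis 27 mm above the desk on the rest, collar pointing away from the robot to within 30 degrees; the collar end hangs free of the rest
- lens_front (a point): centre of the glass in the front of the collar, 58 mm from the tube's origin along its +x
- lens_rest: low rest with a rubber top under the lens tube, fixed, 56 x 60 mm, 12 mm thick, with two low ribs beside the tube whose tops are 15.5 mm above the desk and 31 mm over their outsides; origin under its middle
- loupe: bystander: black eye loupe, 38 mm dia., 32 mm high
- syringe: bystander: syringe lying near the desk's front edge, 97 mm long
- tweezers: bystander: tweezers lying near the desk's front edge, 120 mm long
- screw_tin: bystander: open tin with small screws, 62 mm dia., 16 mm high
- tape_roll: bystander: roll of amber tape, 50 mm dia., 12 mm high
- phone: bystander: phone lying flat, 72 x 148 x 8 mm
- glue_bottle: bystander: white bottle with a cap, 36 mm dia., 95 mm high

How it is judged:
By the outcome, as a careful person would: the job done as asked, in the order asked, and still so for the second after the job is handed in, while the arm keeps its last pose, push and grip.
It also fails if it takes over 67 s, if anything falls off the work surface, if the arm or the gripper's body presses on something with over 40 N, if the wrist force passes 120 N, or if a joint passes its speed limit or range.

## Working session

There is one attempt and no reset: what is moved stays moved. The work goes in short steps, Python scripts to look and compute and a shell command to move; the robot and the scene stay as the last step left them, time stands still between calls to the robot, and variables do not carry over. Pictures are saved under pics/ and viewed, at most 10 in all, crops included, and the job is handed in when it is done.

```bash
ls; mkdir -p pics
python3 - <<'E'
from station import ctrl
import cv2
s=ctrl.get_state()
for k in s: print(k,s[k])
for n in("scene","top"):
    m=ctrl.camera_model(n);print(n,m)
    cv2.imwrite(f"pics/{n}0.png",ctrl.capture(n))
E
```

```text
pics
clock 0.0
qpos [ 9.11873726e-01  1.59027594e-01  1.59819873e+00  3.79397588e-05
  1.38618823e+00 -2.10091010e-01]
dq [ 6.64178722e-04 -8.73121162e-05 -1.09924114e-03 -7.92563814e-04
 -1.86221679e-03 -6.68308867e-04]
joint_torque [ 1.04881947e-04 -3.85566723e+01 -3.22111881e+01  7.01741735e-02
  3.75678751e-02 -8.80953849e-05]
ee_pos [0.24913956 0.51757667 0.22764772]
orientation [-3.13981858e+00 -4.16418593e-04  2.69275370e+00]
ft_force [-0.72921347 -0.44088558 -0.53809627]
torque [ 0.05942345  0.03968209 -0.02657651]
grip_force 0.0
grip_width 0.9975749390817775
scene {'vertical_fov': 46.23807034328371, 'cx': 314.37222752441784, 'cy': 206.03073664225136, 'T': array([[ 0.46517881, -0.57388588,  0.67399086, -0.30874482],
       [-0.8851491 , -0.31096464,  0.34613879, -0.70608247],
       [ 0.01094316, -0.75759883, -0.65262873,  0.85574564],
       [ 0.        ,  0.        ,  0.        ,  1.        ]])}
top {'vertical_fov': 54.589723887194666, 'cx': 323.49791394492365, 'cy': 196.86059096780187, 'T': array([[ 0.00385914, -0.99156933,  0.1295198 ,  0.36082032],
       [-0.99989501, -0.00563526, -0.01334948, -0.27041447],
       [ 0.01396681, -0.12945468, -0.99148697,  1.16364996],
       [ 0.        ,  0.        ,  0.        ,  1.        ]])}
```

View pics/scene0.png

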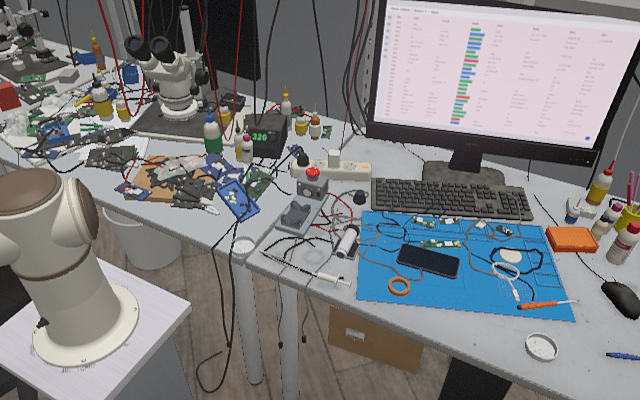

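View pics/top0.png

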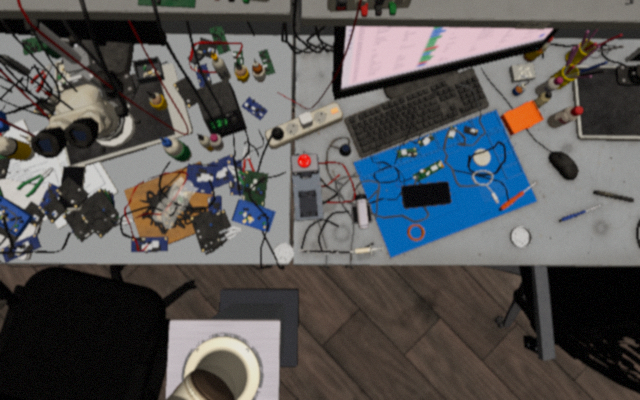

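The scene view shows the red stop button near (312,172), the V-block near (297,212) and the tube near (347,241), collar towards the lower part. In the top view they are at (305,160), (307,203) and (361,208). I'll zoom in on both.

```bash
cat > h.py <<'E'
import numpy as np, cv2
from station import ctrl
def K(n):
    m=ctrl.camera_model(n); return 200/np.tan(np.radians(m["vertical_fov"]/2)),m["cx"],m["cy"],np.array(m["T"])
def ray(n,p):
    f,cx,cy,T=K(n); d=T[:3,:3]@np.array([(p[0]-cx)/f,(p[1]-cy)/f,1.]); return T[:3,3],d/np.linalg.norm(d)
def onz(n,p,z):
    o,d=ray(n,p); return o+d*(z-o[2])/d[2]
def tri(ps,pt):
    A=[];b=[];rs=[ray("scene",ps),ray("top",pt)]
    for o,d in rs:
        P=np.eye(3)-np.outer(d,d);A.append(P);b.append(P@o)
    x=np.linalg.lstsq(np.vstack(A),np.hstack(b),rcond=None)[0]
    return x,[np.linalg.norm((np.eye(3)-np.outer(d,d))@(x-o))*1e3 for o,d in rs]
def proj(n,X):
    f,cx,cy,T=K(n); c=T[:3,:3].T@(np.asarray(X)-T[:3,3]); return np.array([cx+f*c[0]/c[2],cy+f*c[1]/c[2]])
E
python3 - <<'E'
import cv2,numpy as np
a=cv2.imread("pics/scene0.png")[150:270,265:375];b=cv2.imread("pics/top0.png")[140:250,285:385]
a=cv2.resize(a,None,fx=5,fy=5,interpolation=cv2.INTER_CUBIC)
a=a[:600]
b=cv2.resize(b,None,fx=6,fy=5.4545,interpolation=cv2.INTER_CUBIC)
cv2.imwrite("pics/za.png",a);cv2.imwrite("pics/zb.png",cv2.resize(cv2.imread("pics/top0.png")[140:250,285:385],None,fx=5.4,fy=5.4,interpolation=cv2.INTER_CUBIC))
E
```

```text
(no output)
```

View pics/za.png

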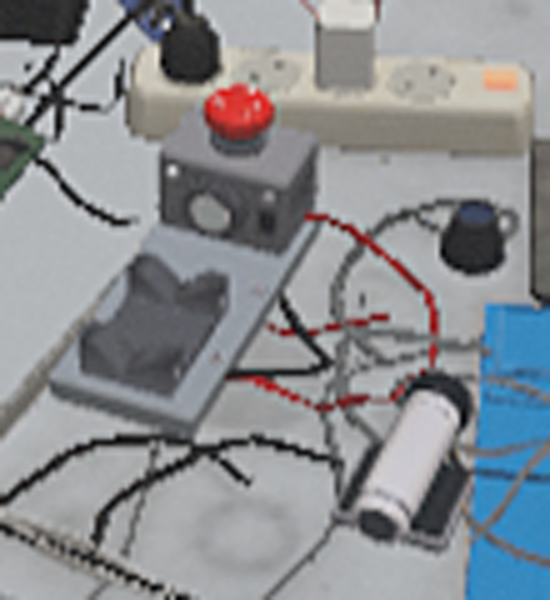

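View pics/zb.png

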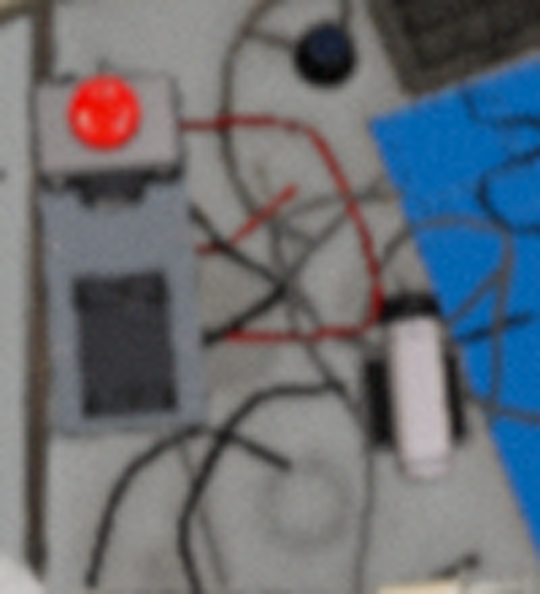

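The crops show both ends of the unit, with the button, housing and saddles clear. The tube has its collar at about (443,395) in the scene crop and (405,305) in the top crop, and its rear end at (378,520) and (430,468). Next I'll measure with masks and rays.

```bash
cat > m.py <<'E'
from h import *
S=cv2.imread("pics/scene0.png");T=cv2.imread("pics/top0.png")
def blob(im,lo,hi,roi,hsv=True):
    x0,y0,x1,y1=roi; c=im[y0:y1,x0:x1]; c=cv2.resize(c,None,fx=4,fy=4,interpolation=cv2.INTER_CUBIC)
    c=cv2.cvtColor(c,cv2.COLOR_BGR2HSV) if hsv else c
    m=cv2.inRange(c,np.array(lo),np.array(hi))
    cs,_=cv2.findContours(m,cv2.RETR_EXTERNAL,cv2.CHAIN_APPROX_NONE); k=max(cs,key=cv2.contourArea)
    f=lambda p:((np.array(p)+.5)/4-.5+[x0,y0])
    r=cv2.minAreaRect(k); M=cv2.moments(k)
    return f([M['m10']/M['m00'],M['m01']/M['m00']]),f(cv2.boxPoints(r)),cv2.contourArea(k)/16,f(k[:,0])
E
python3 - <<'E'
from m import *
np.set_printoptions(precision=4,suppress=True)
rs=blob(S,(0,150,90),(8,255,255),(300,160,325,184)); rt=blob(T,(0,150,90),(8,255,255),(290,145,320,172))
print("red",rs[0],rs[1],rs[2],rt[0],rt[1],rt[2],tri(rs[0],rt[0]))
for n,im,roi in(("s",S,(330,220,362,262)),("t",T,(352,196,373,230))):
    for lo in(195,205,215):
        b=blob(im,(0,0,lo),(180,40,255),roi);print(n,lo,b[0],b[1].round(1).tolist(),b[2])
s=lambda x,y:np.array([265+(x+.5)/5-.5,150+(y+.5)/5-.5]); t=lambda x,y:np.array([285+(x+.5)/5.4-.5,140+(y+.5)/5.4-.5])
for n,a,b,z in(("rear tube end",(378,520),(430,468),None),("collar front",(445,390),(405,303),None)):
    print(n,tri(s(*a),t(*b)),onz("scene",s(*a),.027),onz("top",t(*b),.027))
for n,a,b,z in(("plate NL",(50,380),(51,430),.02),("plate NR",(190,427),(204,425),.02),("house NL",(163,160),(40,180),.074),("house NR",(279,190),(181,175),.074),("house FR",(319,145),(180,80),.074),("saddle near top NL",(85,338),(82,415),.046),("near NR",(185,378),(173,410),.046),("far FR",(226,278),(168,277),.046),("far FL",(137,262),(75,278),.046)):
    print(n,tri(s(*a),t(*b)),onz("scene",s(*a),z),onz("top",t(*b),z))
E
```

```text
red [312.397  172.0165] [[304.6691 168.5515]
 [317.6691 165.3015]
 [320.0956 175.0074]
 [307.0956 178.2574]] 92.9375 [303.8184 160.5116] [[297.375 153.875]
 [310.125 153.875]
 [310.125 166.875]
 [297.375 166.875]] 129.875 (array([ 0.6044, -0.2292,  0.0909]), [np.float64(0.35447261339065017), np.float64(0.3544726133895236)])
s 195 [347.3998 239.3062] [[338.0, 246.5], [348.7, 226.9], [357.2, 231.5], [346.5, 251.1]] 173.375
s 205 [346.7166 240.0882] [[338.7, 246.0], [348.5, 227.1], [356.2, 231.1], [346.4, 250.0]] 102.8125
s 215 [342.5923 251.1201] [[341.6, 251.6], [341.6, 250.4], [343.6, 250.4], [343.6, 251.6]] 1.59375
t 195 [365.3924 221.0052] [[364.6, 222.1], [364.9, 219.6], [366.1, 219.7], [365.8, 222.2]] 1.5Traceback (most recent call last):
  File "<stdin>", line 7, in <module>
  File "m.py", line 7, in blob
    cs,_=cv2.findContours(m,cv2.RETR_EXTERNAL,cv2.CHAIN_APPROX_NONE); k=max(cs,key=cv2.contourArea)
                                                                        ~~~^^^^^^^^^^^^^^^^^^^^^^^^
ValueError: max() iterable argument is empty
```

Run:
```python
from m import *
np.set_printoptions(precision=4,suppress=True)
for lo in(140,155,170):
        b=blob(T,(0,0,lo),(180,45,255),(354,196,371,232));print("t",lo,b[0],b[1].round(1).tolist(),b[2])
s=lambda x,y:np.array([265+(x+.5)/5-.5,150+(y+.5)/5-.5]); t=lambda x,y:np.array([285+(x+.5)/5.4-.5,140+(y+.5)/5.4-.5])
for n,a,b,z in(("rear tube end",(378,520),(430,468),.027),("collar front",(445,390),(405,303),.027),("plate NL",(50,380),(51,430),.02),("plate NR",(190,427),(204,425),.02),("house NL",(163,160),(40,180),.074),("house NR",(279,190),(181,175),.074),("house FR",(319,145),(180,80),.074),("saddle near top NL",(85,338),(82,415),.046),("near NR",(185,378),(173,410),.046),("far FR",(226,278),(168,277),.046),("far FL",(137,262),(75,278),.046)):
    X,r=tri(s(*a),t(*b));print(n,X,round(r[0],1),onz("scene",s(*a),z)[:2],onz("top",t(*b),z)[:2])
```

```text
t 140 [362.8842 216.7588] [[355.1, 231.4], [355.1, 198.9], [370.4, 198.9], [370.4, 231.4]] 286.8125
t 155 [362.6046 213.6042] [[357.2, 199.6], [365.3, 198.9], [367.9, 227.6], [359.9, 228.3]] 202.46875
t 170 [362.602 212.911] [[357.3, 200.2], [364.7, 199.4], [367.5, 224.5], [360.1, 225.3]] 155.375
rear tube end [ 0.4224 -0.4045  0.0257] 1.3 [ 0.4204 -0.4039] [ 0.423  -0.4055]
collar front [ 0.5141 -0.3945  0.0311] 2.6 [ 0.5199 -0.395 ] [ 0.5134 -0.3927]
plate NL [ 0.4449 -0.1999  0.0088] 1.8 [ 0.4359 -0.2081] [ 0.4432 -0.1991]
plate NR [ 0.4475 -0.2837  0.0108] 1.0 [ 0.4399 -0.2891] [ 0.4463 -0.2827]
house NL [ 0.5743 -0.1961  0.0659] 2.1 [ 0.5665 -0.203 ] [ 0.5716 -0.1949]
house NR [ 0.5751 -0.2695  0.0723] 0.1 [ 0.5733 -0.2705] [ 0.5748 -0.2694]
house FR [ 0.6277 -0.2682  0.067 ] 0.5 [ 0.6191 -0.2717] [ 0.6262 -0.2686]
saddle near top NL [ 0.4509 -0.2188  0.042 ] 2.1 [ 0.4483 -0.2229] [ 0.4494 -0.2172]
near NR [ 0.4565 -0.2706  0.0318] 5.7 [ 0.4464 -0.2828] [ 0.4523 -0.2658]
far FR [ 0.5248 -0.2634  0.0455] 0.8 [ 0.5247 -0.2644] [ 0.5242 -0.2627]
far FL [ 0.5243 -0.2112  0.0361] 1.0 [ 0.5136 -0.2163] [ 0.5234 -0.2126]
```

Run:
```python
from m import *
np.set_printoptions(precision=4,suppress=True)
G=cv2.GaussianBlur(cv2.cvtColor(T,cv2.COLOR_BGR2GRAY).astype(float),(0,0),.8)
def edge(rows,xa,xb,sign,z,name):
    P=[]
    for i,r in enumerate(rows):
        a=i/(len(rows)-1); c=xa+(xb-xa)*a; xs=np.arange(c-3,c+3.01,.1)
        g=sign*np.gradient(np.interp(xs,np.arange(640),G[r])); g=np.clip(g-.5*g.max(),0,None)
        if g.sum()>0:P.append(onz("top",((xs*g).sum()/g.sum(),r),z)[:2])
    P=np.array(P); 
    for _ in range(3):
        k=np.polyfit(P[:,0],P[:,1],1);e=P[:,1]-np.polyval(k,P[:,0]);P=P[abs(e)<=max(2*e.std(),.0008)]
    print(name,"n",len(P),"slope deg",np.degrees(np.arctan(k[0])).round(2),"y at .5",np.polyval(k,.5).round(4),"rms",e.std().round(4)); return k
px=lambda x:285+(x+.5)/5.4-.5
py=lambda y:140+(y+.5)/5.4-.5
print(G[190,288:328].round().astype(int)); print(G[205,288:328].round().astype(int));print(G[212,350:375].round().astype(int))
R=range(178,217); edge(R,px(40),px(49),1,.02,"plateL+");edge(R,px(40),px(49),-1,.02,"plateL-");edge(R,px(188),px(205),-1,.02,"plateR-");edge(R,px(188),px(205),1,.02,"plateR+")
R=range(193,215); edge(R,px(75),px(84),-1,.046,"vL");edge(R,px(167),px(174),1,.046,"vR")
R=range(158,172); edge(R,px(40),px(40),-1,.074,"hL-");edge(R,px(40),px(40),1,.074,"hL+");edge(R,px(180),px(180),1,.074,"hR+");edge(R,px(180),px(180),-1,.074,"hR-")
R=range(201,225); edge(R,px(392),px(408),1,.027,"tL");edge(R,px(437),px(452),-1,.027,"tR")
```

```text
[145 128 105  86  83  97 112 119 118 113 106 100  96  94  94  97  98  97
  97  94  90  87  84  81  77  74  77  89 105 115 119 118 115 113 118 124
 126 127 125 122]
[142 121  96  80  77  86 102 116 121 118 105  84  65  54  52  52  52  53
  54  54  55  55  54  54  53  53  54  59  70  90 107 116 117 113 107 105
 109 114 116 117]
[103  90  66  42  27  26  46  84 126 157 174 181 183 184 184 178 152 101
  55  43  56  69  76  78  78]
plateL+ n 34 slope deg 3.2 y at .5 -0.1974 rms 0.0005
plateL- n 39 slope deg 2.23 y at .5 -0.1876 rms 0.0001
plateR- n 39 slope deg 5.45 y at .5 -0.281 rms 0.0039
plateR+ n 37 slope deg 2.59 y at .5 -0.2766 rms 0.0061
vL n 20 slope deg 5.64 y at .5 -0.2128 rms 0.0003
vR n 22 slope deg 5.1 y at .5 -0.2642 rms 0.0003
hL- n 14 slope deg 3.14 y at .5 -0.193 rms 0.0002
hL+ n 14 slope deg 5.58 y at .5 -0.2048 rms 0.0001
hR+ n 14 slope deg 2.48 y at .5 -0.2766 rms 0.0009
hR- n 13 slope deg 2.4 y at .5 -0.2682 rms 0.0008
tL n 22 slope deg 2.36 y at .5 -0.3849 rms 0.0009
tR n 21 slope deg 5.21 y at .5 -0.4105 rms 0.0004
```

Estimates so far: unit yaw about 0.089 rad, stop at about (0.603, -0.229), v_mid at about (0.4885, -0.2395). The tube's origin is at about (0.462, -0.401) with yaw about 5°. Heights, widths and lengths agree with the text to a few mm, so I'll move above the button.

```bash
python3 -m handwheel '-32 -26 0 0;-32 -26 0 0;-32 -26 0 0;-32 -26 0 0;-32 -26 0 0;-32 -26 0 0;-32 -26 0 0;-32 -26 0 0;-32 -26 0 0;-32 -26 0 0' 1 20
python3 -m handwheel '-32 -26 0 0;-32 -26 0 0;-32 -26 0 0;-32 -26 0 0;-32 -26 0 0;-32 -26 0 0;-32 -26 0 0;-32 -26 0 0;-32 -26 0 0;-32 -26 0 0'
python3 -m handwheel '0 0 0 0.12;0 0 0 0.12;0 0 0 0.12;0 0 0 0.12;0 0 0 0.12;0 0 0 0.12;0 0 0 0.12;0 0 0 0.12;0 0 0 0.12;0 0 0 0.12'
python3 -m handwheel '0 0 0 0.12;0 0 0 0.12;0 0 0 0.12;0 0 0 0.12;0 0 0 0.12;0 0 0 0.12;0 0 0 0.12;0 0 0 0.12;0 0 0 0.12;0 0 0 0.12'
```

```text
clock: 0.93
ee_pos: [0.4251, 0.143, 0.2284]
orientation: [3.142, -0.0, 2.693]
ft_force: [0.3, 0.7, 1.2]
grip_width: 0.298
grip_force: 0.0
clock: 1.77
ee_pos: [0.6007, -0.23, 0.2279]
orientation: [3.141, -0.001, 2.692]
ft_force: [0.5, 0.6, -0.1]
grip_width: 0.003
grip_force: 0.0
clock: 2.6
ee_pos: [0.6002, -0.228, 0.2279]
orientation: [-3.14, -0.001, 1.487]
ft_force: [0.5, -0.2, 0.3]
grip_width: 0.001
grip_force: 0.0
clock: 3.43
ee_pos: [0.6002, -0.2279, 0.2279]
orientation: [-3.141, 0.001, 0.287]
ft_force: [-0.5, 0.3, -0.2]
grip_width: 0.009
grip_force: 0.0
```

```bash
python3 -m handwheel '0 0 10 0.1;0 0 10 0.1;2 0 10 0;0 0 12 0;0 0 12 0;0 0 12 0;0 0 12 0;0 0 12 0;0 0 8 0;0 0 0 0'
python3 - <<'E'
from h import *
s=ctrl.capture("scene");t=ctrl.capture("top");cv2.imwrite("pics/s1.png",s)
cv2.imwrite("pics/c1.png",np.hstack([cv2.resize(s[100:220,255:375],(400,400),interpolation=2),cv2.resize(t[110:230,250:370],(400,400),interpolation=2)]))
E
```

```text
clock: 4.27
ee_pos: [0.6012, -0.2272, 0.1278]
orientation: [-3.139, 0.003, 0.093]
ft_force: [-0.7, 0.4, -0.4]
grip_width: 0.008
grip_force: 0.0
```

View pics/c1.png

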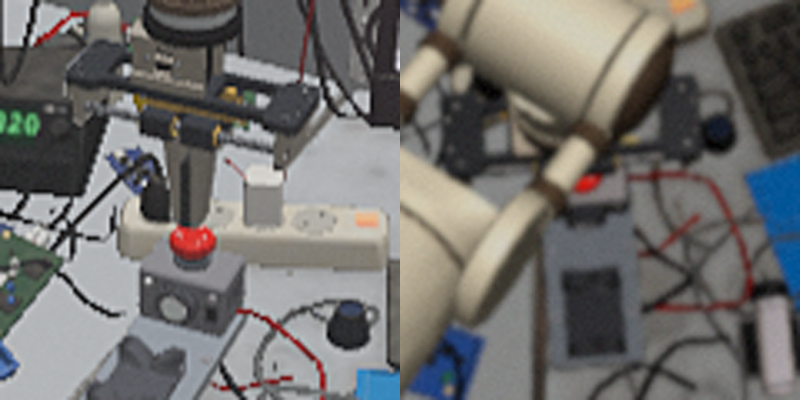

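The left crop shows the closed fingertips centred just above the red head at crop (190,225), and nothing else is close. Pushing now.

```bash
python3 -m handwheel '0 -1 3 0;0 0 3 0;0 0 2 0;0 0 2 0;0 0 2 0;0 0 1 0;0 0 1 0;0 0 1 0;0 0 0 0;0 0 0 0'
python3 -m handwheel '0 0 1 0;0 0 1 0;0 0 1 0;0 0 0.7 0;0 0 0.5 0;0 0 0.3 0;0 0 0 0;0 0 0 0;0 0 0 0;0 0 0 0'
```

```text
clock: 5.2
ee_pos: [0.6024, -0.227, 0.1159]
orientation: [3.142, 0.0, 0.093]
ft_force: [-0.2, 0.8, 1.9]
grip_width: 0.003
grip_force: 0.8
clock: 6.03
ee_pos: [0.6025, -0.227, 0.1112]
orientation: [3.141, -0.0, 0.093]
ft_force: [-0.8, 0.2, 3.1]
grip_width: 0.006
grip_force: 1.2
```

```bash
python3 -m handwheel '0 0 1 0;0 0 1 0;0 0 1 0;0 0 0 0;0 0 0 0;0 0 0 0;0 0 0 0;0 0 0 0;0 0 0 0;0 0 0 0'
python3 -m handwheel '0 0 1 0;0 0 1 0;0 0 1 0;0 0 0 0;0 0 0 0;0 0 0 0;0 0 0 0;0 0 0 0;0 0 0 0;0 0 0 0'
```

```text
clock: 6.87
ee_pos: [0.6025, -0.2271, 0.1084]
orientation: [3.141, -0.0, 0.093]
ft_force: [-1.3, 0.5, 4.8]
grip_width: 0.007
grip_force: 2.6
clock: 7.7
ee_pos: [0.6027, -0.2271, 0.1082]
orientation: [3.141, -0.0, 0.093]
ft_force: [-7.5, 3.6, 18.6]
grip_width: 0.003
grip_force: 9.3
```

The button bottomed out at the expected height (fingertip at z = 94 mm, 18 N), so it should be latched. I'll lift, check by picture, and open.

```bash
python3 -m handwheel '0 0 -12 0;0 0 -12 0;0 0 -12 0;0 0 -12 0;0 2 0 0;0 0 0 0;0 0 0 0;0 0 0 0;0 0 0 0;0 0 0 0' -0.45 15
python3 - <<'E'
from m import *
S=ctrl.capture("scene"); r=blob(S,(0,150,90),(8,255,255),(300,160,325,184));print(r[0],r[2])
cv2.imwrite("pics/s2.png",S)
print([proj("scene",(.603,-.229,z)) for z in(.095,.0905)])
E
```

```text
clock: 8.53
ee_pos: [0.6022, -0.2287, 0.1523]
orientation: [-3.141, 0.001, 0.093]
ft_force: [-0.6, 0.3, -0.8]
grip_width: 0.706
grip_force: 0.0
[312.40671217 173.24624573] 91.5625
[array([311.98987757, 171.0636284 ]), array([311.97731176, 172.39254447])]
```

The head now sits 1.23 px lower, about 4.2 mm, so it has latched. Descending around it, gripping and twisting clockwise.

```bash
python3 -m handwheel '0 0 10 0;0 0 10 0;0 0 10 0;0 0 10 0;0 0 8 0;0 0 4 0;0 0 2 0;0 0 1 0;0 0 0 0;0 0 0 0'
python3 -m handwheel '0 0 0 0;0 0 0 0;0 0 0 0;0 0 0 0;0 0 0 0;0 0 0 0;0 0 0 0;0 0 0 0;0 0 0 0;0 0 0 0' 0.6 15
```

```text
clock: 9.42
ee_pos: [0.603, -0.2292, 0.0987]
orientation: [3.141, -0.001, 0.093]
ft_force: [0.5, -0.6, 0.5]
grip_width: 0.725
grip_force: 0.0
clock: 10.25
ee_pos: [0.6026, -0.2291, 0.0982]
orientation: [3.141, -0.0, 0.093]
ft_force: [0.7, -1.0, 1.6]
grip_width: 0.41
grip_force: 15.0
```

```bash
python3 -m handwheel '0 0 0 0.1;0 0 0 0.1;0 0 0 0.1;0 0 0 0.1;0 0 0 0.1;0 0 0 0.1;0 0 0 0.1;0 0 0 0.1;0 0 0 0;0 0 0 0'
python3 -m handwheel '0 0 0 0;0 0 0 0;0 0 0 0;0 0 0 0;0 0 0 0;0 0 0 0;0 0 0 0;0 0 0 0;0 0 0 0;0 0 0 0' -0.45
python3 -m handwheel '0 0 -10 0;0 0 -10 0;0 0 -15 0;0 0 -15 0;0 0 0 0;0 0 0 0;0 0 0 0;0 0 0 0;0 0 0 0;0 0 0 0'
python3 - <<'E'
from m import *
S=ctrl.capture("scene"); r=blob(S,(0,150,90),(8,255,255),(300,160,325,184));print(r[0],r[2]); cv2.imwrite("pics/s3.png",S)
print(ctrl.get_state()["qpos"])
E
```

```text
clock: 11.08
ee_pos: [0.6025, -0.2296, 0.0985]
orientation: [3.141, -0.001, -0.704]
ft_force: [-1.7, -3.8, 1.5]
grip_width: 0.409
grip_force: 15.0
clock: 11.92
ee_pos: [0.6026, -0.2289, 0.0981]
orientation: [-3.142, -0.0, -0.707]
ft_force: [-0.8, 0.5, -0.6]
grip_width: 0.726
grip_force: 0.0
clock: 12.75
ee_pos: [0.6021, -0.2287, 0.1472]
orientation: [3.141, 0.002, -0.707]
ft_force: [-0.3, 0.2, 1.2]
grip_width: 0.722
grip_force: 0.0
[312.29550937 172.10362673] 92.84375
[-5.50242477e-01  4.02121175e-01  1.46558270e+00 -1.11003460e-06
  1.27512687e+00  1.72781004e+00]
```

The head is back out (172.10 px, against 172.02 before the push). Next is the tube: I'll refine its axis and ends, then turn back.

```bash
python3 - <<'E'
from h import *
np.set_printoptions(precision=4,suppress=True)
for n,a,b in(("rear",(342.5,248),(363.8,225.2)),("front(collar edge)",(352.4,229.1),(361,199.8))):
    X,r=tri(a,b);print(n,X,r[0].round(1),onz("scene",a,.036),onz("top",b,.036))
E
python3 -m handwheel '0 0 -5 -0.1;0 0 -5 -0.1;0 0 -5 -0.1;0 0 -5 -0.1;0 0 0 -0.1;0 0 0 -0.1;0 0 0 -0.1;0 0 0 -0.1;0 0 0 0;0 0 0 0'
```

```text
rear [ 0.4263 -0.4044  0.041 ] 2.0 [ 0.432  -0.4042  0.036 ] [ 0.4256 -0.4032  0.036 ]
front(collar edge) [ 0.5008 -0.3972  0.0383] 2.0 [ 0.5044 -0.398   0.036 ] [ 0.5001 -0.3957  0.036 ]
clock: 13.63
ee_pos: [0.6025, -0.2289, 0.1678]
orientation: [-3.141, 0.0, 0.09]
ft_force: [0.1, -0.8, -0.3]
grip_width: 0.726
grip_force: 0.0
```

```bash
python3 -m handwheel '-15.6 15.8 0 0;-15.6 15.8 0 0;-15.6 15.8 0 0;-15.6 15.8 0 0;-15.6 15.8 0 0;-15.6 15.8 0 0;-15.6 15.8 0 0;-15.6 15.8 0 0;-15.6 15.8 0 0;-15.6 15.8 0 0'
python3 -m handwheel '0 0 15 0;0 0 15 0;0 0 15 0;0 0 15 0;0 0 15 0;0 0 12 0;0 0 6 0;0 0 0 0;0 0 0 0;0 0 0 0'
python3 - <<'E'
from h import *
s=ctrl.capture("scene")
p=ctrl.get_state()["ee_pos"];print(p,proj("scene",np.array(p)-[0,0,.014]))
cv2.imwrite("pics/c2.png",cv2.resize(s[150:280,290:420],(600,600),interpolation=2))
E
```

```text
clock: 14.47
ee_pos: [0.4611, -0.4015, 0.1681]
orientation: [-3.142, 0.0, 0.09]
ft_force: [0.2, 0.7, -0.0]
grip_width: 0.728
grip_force: 0.0
clock: 15.3
ee_pos: [0.4624, -0.4014, 0.0762]
orientation: [3.14, -0.001, 0.092]
ft_force: [0.5, 0.2, 0.7]
grip_width: 0.731
grip_force: 0.0
[ 0.46247638 -0.40144082  0.07633839] [347.33136088 232.16140579]
```

View pics/c2.png

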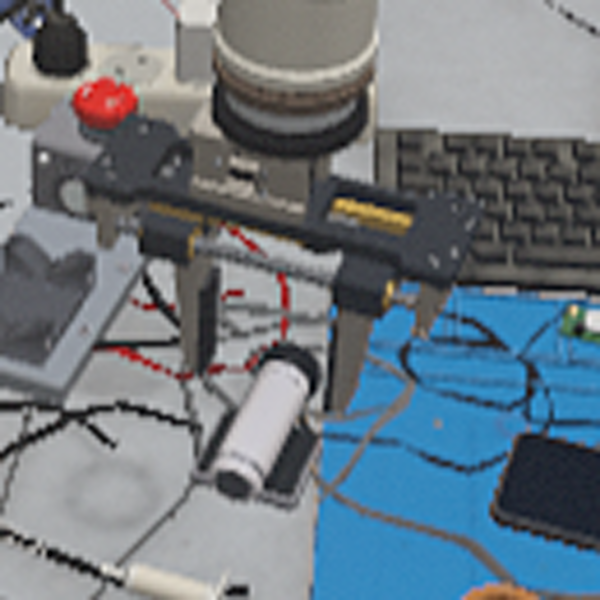

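The fingers straddle the tube, with tips near (200,370) and (340,410) in the crop and the tube centred at about (265,420). Descending to grip.

```bash
python3 -m handwheel '0 0 10 0;0 0 10 0;0 0 10 0;0 0 7 0;0 0 4 0;0 0 2 0;0 0 0 0;0 0 0 0;0 0 0 0;0 0 0 0'
python3 -m handwheel '0 0 0 0;0 0 0 0;0 0 0 0;0 0 0 0;0 0 0 0;0 0 0 0;0 0 0 0;0 0 0 0;0 0 0 0;0 0 0 0' 0.8 20
```

```text
clock: 16.18
ee_pos: [0.4622, -0.4011, 0.0327]
orientation: [3.141, -0.001, 0.093]
ft_force: [-0.5, 0.3, -0.3]
grip_width: 0.727
grip_force: 0.0
clock: 17.02
ee_pos: [0.4618, -0.4, 0.0321]
orientation: [-3.14, 0.0, 0.093]
ft_force: [-0.3, 5.1, 4.5]
grip_width: 0.322
grip_force: 20.0
```

```bash
python3 -m handwheel '0 0 -3 0;0 0 -5 0;0 0 -12 0;0 0 -12 0;0 0 -12 0;0 0 -12 0;0 0 -12 0;0 0 -12 0;0 0 0 0;0 0 0 0'
python3 - <<'E'
from h import *
s=ctrl.capture("scene");t=ctrl.capture("top");cv2.imwrite("pics/s4.png",s);cv2.imwrite("pics/t4.png",t)
p=np.array(ctrl.get_state()["ee_pos"]);print(p,proj("scene",p),proj("top",p))
cv2.imwrite("pics/c3.png",np.hstack([cv2.resize(s[170:250,305:385],(400,400),interpolation=2),cv2.resize(t[160:240,320:400],(400,400),interpolation=2)]))
E
```

```text
clock: 17.85
ee_pos: [0.4623, -0.4013, 0.1133]
orientation: [3.14, -0.001, 0.093]
ft_force: [0.4, -0.0, -2.1]
grip_width: 0.321
grip_force: 20.0
[ 0.46155035 -0.4002976   0.11143528] [347.90704602 217.30768591] [365.83040315 210.43825274]
```

View pics/c3.png

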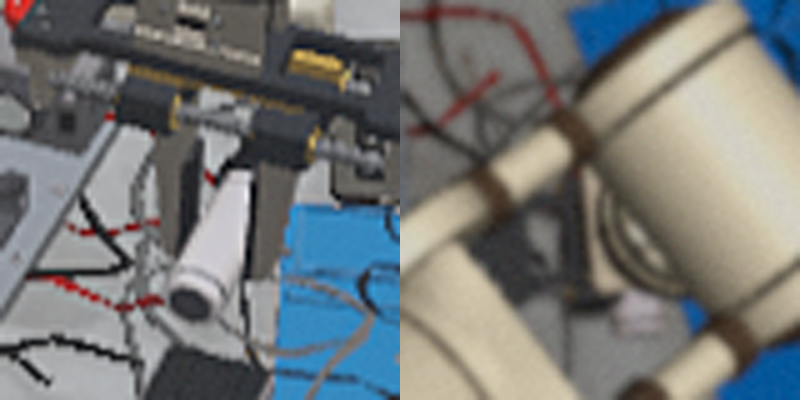

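The tube is held between the fingers. Its rear face is at about (188,302) in the left crop, (637,330) in the right. I'll measure where the rear end stands relative to the TCP, and whether the tube tilts.

Run:
```python
from h import *
np.set_printoptions(precision=4,suppress=True)
a=np.array([305+188.5/5-.5,170+302.5/5-.5])
print(onz("scene",a,.1063), [proj("scene",(.4615-L*np.cos(.093),-.4003-L*np.sin(.093),.1063)) for L in(.038,.042,.046)],a)
for b in((636,330),(638,338)):
    b=np.array([320+(b[0]-400+.5)/5-.5,160+(b[1]+.5)/5-.5]);print(b,tri(a,b),onz("top",b,.1063),proj("top",(.4615-.042*np.cos(.093),-.4003-.042*np.sin(.093),.1063)))
```

```text
[ 0.4206 -0.4048  0.1063] [array([342.3586, 229.0667]), array([341.7729, 230.1636]), array([341.1843, 231.2662])] [342.2 230. ]
[366.8 225.6] (array([ 0.4209, -0.4039,  0.1055]), [np.float64(0.7574096958860046), np.float64(0.7574096958860354)]) [ 0.4205 -0.4032  0.1063] [367.186  225.9055]
[367.2 227.2] (array([ 0.4167, -0.405 ,  0.1095]), [np.float64(1.382074499843819), np.float64(1.3820744998432908)]) [ 0.4162 -0.4042  0.1063] [367.186  225.9055]
```

The held tube's origin is within about 1 mm of the TCP and it is level. Moving above the V-block.

```bash
python3 -m handwheel '4 -16 0 0;4 -16 0 0;4 -16 0 0;4 -16 0 0;4 -16 0 0;4 -16 0 0;4 -16 0 0;4 -16 0 0;5 -16 0 0;4 -15 0 0'
python3 -m handwheel '0 0 10 0;0 0 8 0;0 0 6 0;0 0 3 0;0 0 0 0;0 0 0 0;0 0 0 0;0 0 0 0;0 0 0 0;0 0 0 0'
python3 - <<'E'
from h import *
s=ctrl.capture("scene");t=ctrl.capture("top");cv2.imwrite("pics/s5.png",s);cv2.imwrite("pics/t5.png",t)
S=ctrl.get_state();p=np.array(S["ee_pos"]);print(p,S["orientation"],S["ft_force"])
cv2.imwrite("pics/c4.png",np.hstack([cv2.resize(s[165:245,265:345],(400,400),interpolation=2),cv2.resize(t[150:230,265:345],(400,400),interpolation=2)]))
E
```

```text
clock: 18.78
ee_pos: [0.4882, -0.2368, 0.1122]
orientation: [3.142, -0.0, 0.093]
ft_force: [0.3, 0.2, -1.8]
grip_width: 0.319
grip_force: 20.0
clock: 19.62
ee_pos: [0.4881, -0.2388, 0.0854]
orientation: [3.141, -0.0, 0.093]
ft_force: [-0.2, -0.4, -0.1]
grip_width: 0.321
grip_force: 20.0
[ 0.48806173 -0.23873387  0.0852924 ] [ 3.14131756e+00 -2.37210672e-04  9.27709703e-02] [-0.25937731  0.20922345 -2.09371552]
```

View pics/c4.png

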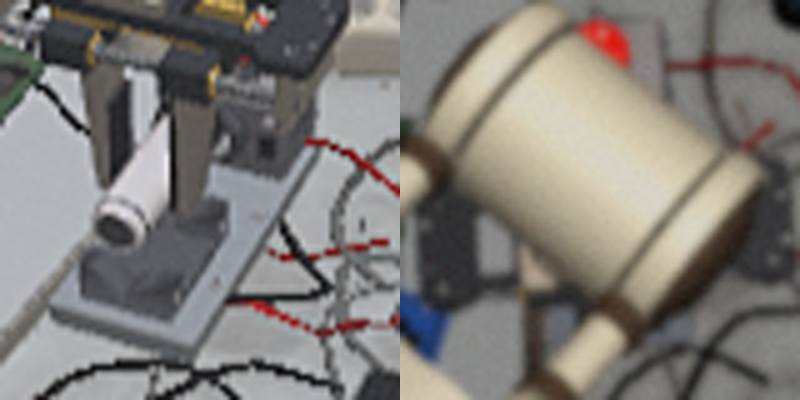

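The tube hangs above the saddles with the fingers over the gap, and its rear end at about (120,228) in the left crop overhangs the near saddle. Lowering gently on force.

```bash
python3 -m handwheel '0 0 5 0;0 0 5 0;0 0 4 0;0 0 3 0;0 0 2 0;0 0 1 0;0 0 0 0;0 0 0 0;0 0 0 0;0 0 0 0'
python3 -m handwheel '0 0 1 0;0 0 1 0;0 0 1 0;0 0 1 0;0 0 0 0;0 0 0 0;0 0 0 0;0 0 0 0;0 0 0 0;0 0 0 0'
```

```text
clock: 20.55
ee_pos: [0.4881, -0.2387, 0.0653]
orientation: [3.141, -0.0, 0.093]
ft_force: [0.2, -0.3, -1.1]
grip_width: 0.322
grip_force: 20.0
clock: 21.38
ee_pos: [0.488, -0.2386, 0.0611]
orientation: [3.142, -0.0, 0.093]
ft_force: [0.1, 0.3, -1.7]
grip_width: 0.319
grip_force: 20.0
```

```bash
python3 -m handwheel '0 0 0.5 0;0 0 0.5 0;0 0 0.5 0;0 0 0.5 0;0 0 0 0;0 0 0 0;0 0 0 0;0 0 0 0;0 0 0 0;0 0 0 0'
python3 -m handwheel '0 0 0.5 0;0 0 0.5 0;0 0 0.5 0;0 0 0.5 0;0 0 0 0;0 0 0 0;0 0 0 0;0 0 0 0;0 0 0 0;0 0 0 0'
```

```text
clock: 22.22
ee_pos: [0.4879, -0.2386, 0.0591]
orientation: [3.142, 0.0, 0.093]
ft_force: [0.5, -0.4, -0.9]
grip_width: 0.319
grip_force: 20.0
clock: 23.05
ee_pos: [0.4883, -0.2392, 0.0575]
orientation: [3.14, -0.001, 0.093]
ft_force: [-0.1, -2.8, 2.7]
grip_width: 0.324
grip_force: 20.0
```

First contact is where it was expected. The left face pushes the tube towards -y, so I'll shift 0.5 mm that way and press on.

```bash
python3 -m handwheel '0 0.5 0.5 0;0 0 0.5 0;0 0 0 0;0 0 0 0;0 0 0 0;0 0 0 0;0 0 0 0;0 0 0 0;0 0 0 0;0 0 0 0'
python3 -c "
from station import ctrl
s=ctrl.get_state();print(s['ee_pos'],s['ft_force'],s['torque'])"
```

```text
clock: 23.88
ee_pos: [0.4885, -0.2396, 0.0571]
orientation: [3.141, -0.001, 0.093]
ft_force: [-1.1, -1.9, 7.7]
grip_width: 0.319
grip_force: 20.0
[ 0.48851964 -0.23960594  0.05707911] [-1.13474384 -1.89530139  7.68225439] [-0.30835365  0.44936405 -0.02904612]
```

```bash
python3 -m handwheel '0 0.3 0.5 0;0 0 0.5 0;0 0 0 0;0 0 0 0;0 0 0 0;0 0 0 0;0 0 0 0;0 0 0 0;0 0 0 0;0 0 0 0'
python3 - <<'E'
from h import *
s=ctrl.capture("scene");cv2.imwrite("pics/s6.png",s)
S=ctrl.get_state();print(S["ee_pos"],S["ft_force"],S["torque"])
cv2.imwrite("pics/c5.png",cv2.resize(s[180:245,265:345],(800,650),interpolation=2)[:600])
for u in((-90,0,52),(-86,0,46),(-6,0,52),(-86,-15,46),(-86,15,46)):
    c,q=np.cos(.09),np.sin(.09);X=np.array([.4885,-.2394,0])+np.array([c*(u[0]+48)-q*u[1],q*(u[0]+48)+c*u[1],u[2]])*1e-3
    p=proj("scene",X);print(u,p,(p-[265,180])*10)
E
```

```text
clock: 24.72
ee_pos: [0.4886, -0.2397, 0.0569]
orientation: [3.141, -0.001, 0.093]
ft_force: [-4.2, 1.7, 15.2]
grip_width: 0.317
grip_force: 20.0
[ 0.4886126  -0.23967931  0.05692761] [-4.00988424  0.1309883  14.69920028] [ 0.20427304  0.86080593 -0.18860101]
(-90, 0, 52) [288.03035388 218.36968315] [230.30353875 383.69683148]
(-86, 0, 46) [288.75118961 219.13848635] [237.51189612 391.38486351]
(-6, 0, 52) [301.32301939 198.95959211] [363.23019387 189.59592115]
(-86, -15, 46) [294.08333908 220.70128377] [290.83339075 407.01283774]
(-86, 15, 46) [283.45676551 217.58674584] [184.56765513 375.86745838]
```

View pics/c5.png

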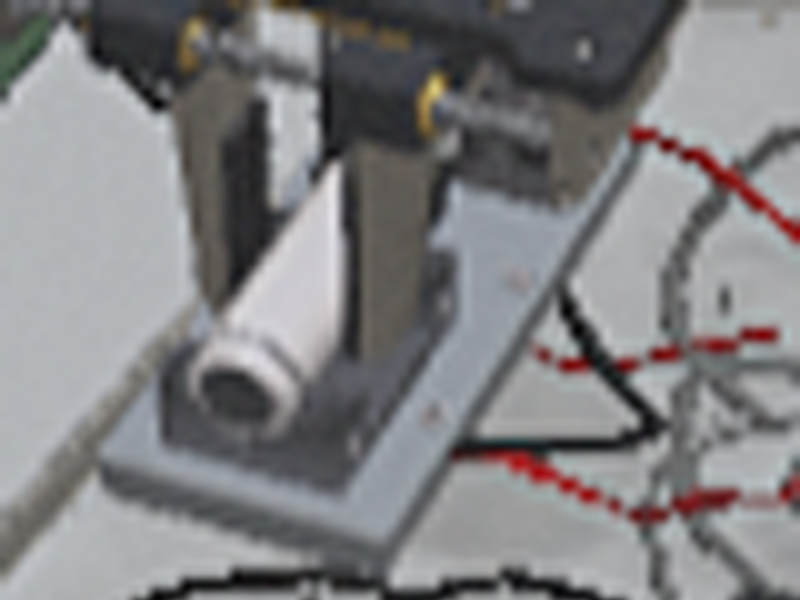

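The tube lies in the V, with its rear face at about (243,395) in the crop. The front lower edge of the near saddle runs from (160,440) to (345,490). I'll compare the rear overhang with the block in this same view.

Run:
```python
from h import *
f=lambda x,y:np.array([265+(x+.5)/10-.5,180+(y+.5)/10-.5])
c,q=np.cos(.09),np.sin(.09);R=np.array([[c,q],[-q,c]])
u=lambda X:(R@(X[:2]-[.4885,-.2394])*1e3-[48,0]).round(1)
for n,p,z in(("front foot L",(160,442),.02),("front foot R",(345,490),.02),("plate NL",(100,462),.02),("plate NR",(385,555),.02),("rear face",(243,395),.052),("TCP",None,0)):
    print(n,u(onz("scene",f(*p),z)) if p else u(np.array(ctrl.get_state()["ee_pos"])))
# edge profile of dark block foot: column scan in the unscaled picture
g=cv2.cvtColor(cv2.imread("pics/s6.png"),cv2.COLOR_BGR2GRAY)
for x in(283,287,291,295,298):print(x,g[218:234,x].tolist())
```

```text
front foot L [-85.1  24.8]
front foot R [-82.6 -27.1]
plate NL [-98.1  35.8]
plate NR [-100.6  -46.2]
rear face [-91.5  -3. ]
TCP [-47.9  -0.3]
283 [86, 76, 70, 75, 79, 80, 92, 137, 158, 152, 123, 87, 86, 124, 170, 180]
287 [56, 60, 59, 67, 91, 93, 83, 81, 128, 161, 157, 126, 88, 88, 87, 150]
291 [131, 72, 59, 58, 87, 97, 73, 80, 83, 118, 151, 159, 133, 92, 86, 91]
295 [103, 89, 71, 78, 74, 65, 70, 77, 81, 84, 115, 150, 159, 141, 104, 84]
298 [89, 80, 74, 66, 62, 61, 68, 74, 77, 80, 80, 115, 149, 153, 135, 99]
```

The rear end overhangs the block by about 5 ± 1.5 mm against the nominal 4, which leaves a collar gap of about 3 mm. I'll lift slightly and shift 2 mm towards the lamp for margin, then press again.

```bash
python3 -m handwheel '0 0 -2 0;0 0 -2 0;0 0 -1 0;1 0 0 0;1 0 0 0;0 0 0 0;0 0 1 0;0 0 1 0;0 0 0 0;0 0 0 0'
python3 -m handwheel '0 0 0.5 0;0 0 0.5 0;0 0 0.5 0;0 0 0.5 0;0 0 0.5 0;0 0 0.5 0;0 0 0 0;0 0 0 0;0 0 0 0;0 0 0 0'
python3 -c "
from station import ctrl
s=ctrl.get_state();print(s['ee_pos'],s['ft_force'],s['torque'])"
```

```text
clock: 25.6
ee_pos: [0.4899, -0.2392, 0.0579]
orientation: [-3.141, 0.0, 0.093]
ft_force: [0.1, -0.4, -1.6]
grip_width: 0.321
grip_force: 20.0
clock: 26.43
ee_pos: [0.4903, -0.2396, 0.057]
orientation: [3.141, 0.0, 0.093]
ft_force: [-5.5, 2.7, 12.4]
grip_width: 0.321
grip_force: 20.0
[ 0.49029603 -0.23956371  0.05695636] [-5.50596746  2.70972105 12.42081533] [ 0.51953615  1.11902459 -0.11576583]
```

```bash
python3 -m handwheel '-0.2 -0.2 0.3 0;0 0 0.2 0;0 0 0 0;0 0 0 0;0 0 0 0;0 0 0 0;0 0 0 0;0 0 0 0;0 0 0 0;0 0 0 0'
python3 -m handwheel '0 0 0 0;0 0 0 0;0 0 0 0;0 0 0 0;0 0 0 0;0 0 0 0;0 0 0 0;0 0 0 0;0 0 0 0;0 0 0 0'
python3 - <<'E'
from m import *
s=ctrl.get_state();print(s['ee_pos'],s['ft_force'],s['torque'])
s=ctrl.capture("scene");t=ctrl.capture("top")
r=blob(t,(0,150,90),(8,255,255),(290,145,320,172));print(r[0],r[2])
cv2.imwrite("pics/c6.png",np.hstack([cv2.resize(s[170:270,255:375],(480,400),interpolation=2),cv2.resize(t[150:230,285:349],(320,400),interpolation=2)]))
E
```

```text
clock: 27.27
ee_pos: [0.4903, -0.2396, 0.0569]
orientation: [3.141, -0.0, 0.093]
ft_force: [-5.6, 2.9, 14.6]
grip_width: 0.321
grip_force: 20.0
clock: 28.1
ee_pos: [0.4903, -0.2396, 0.0569]
orientation: [3.141, -0.0, 0.093]
ft_force: [-5.4, 4.3, 15.4]
grip_width: 0.322
grip_force: 20.0
[ 0.49031174 -0.23957456  0.0569306 ] [-5.40974731  4.32795317 15.39722212] [ 0.61426911  1.18182493 -0.13494512]
[305.74053452 158.14569414] 56.125
```

View pics/c6.png

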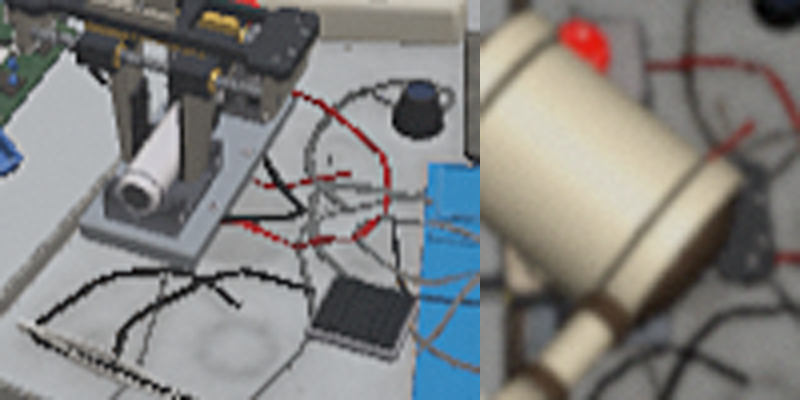

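The tube sits in the V with both fingers in the gap; the rest is empty and the bystanders are untouched. One small trim to balance the two faces, then I'll hand in.

```bash
python3 -m handwheel '-0.4 -0.5 0.3 0;0 0 0.2 0;0 0 0 0;0 0 0 0;0 0 0 0;0 0 0 0;0 0 0 0;0 0 0 0;0 0 0 0;0 0 0 0'
python3 -m handwheel '0 0 0 0;0 0 0 0;0 0 0 0;0 0 0 0;0 0 0 0;0 0 0 0;0 0 0 0;0 0 0 0;0 0 0 0;0 0 0 0'
```

```text
clock: 29.03
ee_pos: [0.4903, -0.2395, 0.0569]
orientation: [3.14, -0.001, 0.093]
ft_force: [-5.5, 2.4, 17.1]
grip_width: 0.32
grip_force: 20.0
clock: 29.87
ee_pos: [0.4903, -0.2396, 0.0569]
orientation: [3.14, -0.001, 0.093]
ft_force: [-6.3, 2.0, 16.7]
grip_width: 0.322
grip_force: 20.0
```

Steady at about 17 N down, with both faces loaded.

```bash
python3 -c "
from station import ctrl
print(ctrl.sign_off())"
```

```text
the job is handed in; nothing more can be done
None
```

The job is handed in: the stop button latched and sprang back out on the clockwise twist, and the lens tube lies in the V-block, collar towards the lamp, held pressed on both faces at about 17 N. The collar gap was hidden by the fingers and is estimated at about 5 mm.

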